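Close the walnut jar with its two-part lid and draw off the ring

ROBOT

A 6-joint arm with a two-finger parallel gripper is mounted at the origin on the work surface. World frame = base frame: x ahead of the robot, y to its left, z up, the work surface at z = 0. Lengths are in m, angles in rad, forces in N, time in s.
With the tool pointing down it reaches from about 0.25 to 0.725 m from the base axis. Payload 4 kg.
Tool frame: the origin (TCP) lies midway between the tips of the shut fingers; the grasp point (between the pads) lies grip_point_offset behind it (grip_point_offset is the distance from the TCP to the grasp point, in m); z points along the fingers, y is the line along which they close (so a half turn about z gives the same grasp; the last joint's range is limited). The gripper opens to 85 mm and grips with 20 to 120 N. Pads are 22 mm wide; open, the fingers measure 114 mm over their backs; the gripper's body (76 mm by 85 mm) begins 54 mm behind the grasp point. The pads swing forward as they close: fully open they stand 13 mm farther back than shut.
Start: joints at [0, 0.241, 0.005, 1.335, 0, 1.571], TCP at [0.5, -0, 0.231] pointing down, gripper open.
Joint ranges: [-2.72, 2.72], [-1.05, 1.87], [-1.09, 1.28], [-1.99, 2.15], [-1.42, 1.44], [-3.14, 3.14]. Speed limits (rad/s): [2.79, 2.79, 3.14, 3.14, 3.14, 3.14].

INTERFACE

Orientations are given as a unit quaternion [x, y, z, w].
In Python, from workcell import * gives the robot as it stands. The module is installed in compiled form; this text tells all that it offers.
- The arm moves only by the tool arm_command, never from a script. Its arguments are lists of equal length, an entry for each row: "slide": the shift along the tool's x, y, z in cm, a list of three; "spin": the turn about the tool's z in degrees. A call has exactly 5 rows; each row is the pose to reach, as a shift and turn from the pose commanded when the call began, along the tool's axes at that moment; what a row does not reach only later rows make up. A row lasts 1/8 s, in which the tool goes at most 62.5 mm and 10.7 degrees, less where a joint would pass 70% of its speed; a pose out of reach is approached as far as the arm can. A call with a gripper value outside its range is refused whole. "jaw" is the finger opening in cm, from 0 to 8.54, set as the call begins (left out, the last holds). The fingers move at their own pace and stop on an object; the grip force is fixed at half the most. Time passes only in rows, so rows that repeat a pose let the fingers close, or fill a call up. It gives the time, the measured TCP pose, the force, the opening and the grip force at its end, in the units of the state.
- get_obs(): the state, without advancing time (a new reading comes with each control period).
- camera(name): name is "scene" or "side" or "wrist"; returns a dict with "pixels" (384x512x3 uint8, red, green, blue), "range_z" (384x512 float32, m along the optical axis (not along the pixel's ray), 0 where there is no reading), "intrinsics" (3x3 intrinsics, pixels), "rvec" (rotation vector, rad) and "tvec" (3), from world to camera coordinates, as OpenCV has them. Camera axes: x right, y down, z forward; pixel columns grow to the right and rows downward; lengths in m; the calibration is good to about 2 mm. A picture is of the moment at which its call begins.
- job_done(): hands the job in; it is judged then, once.
Trained networks look in a picture, given as the dict that the camera call returned (one of the last four; its "shot" number tells which), for a name from the list of things; names that differ only in an ending like _2 or _b are one class to them, and where a whole thing is asked for, a point or a joint stands for the part that bears it (a point fixed in the world has none). Each returns a list of dicts, best first, with "confidence" (0 to 1); they miss things now and then, are a little off and sometimes report something else, mostly with a low value. They report only what shows in the picture. A call takes as long as a camera call. They do not tell look-alikes from the thing itself.
- recognise(picture, thing): "centre" ([column, row] in pixels, amid what is visible of it).
- landmark_of(picture, thing): "centre" ([column, row] in pixels: a listed point, or the origin of a listed thing).
The state is a dict: "clock": time; "joint_pos": joint angles; "joint_vel": joint speeds; "tau": joint torques, N m; "eef_pos": TCP position; "tool_rot": TCP orientation; "ft_force": force on the tool from outside, world axes, zero at the start; "ft_torque": the same for the moment, N m; "grip_width": finger opening in m; "grasp_force": force on a finger pad.
Only numpy, scipy, OpenCV 4.12 (cv2) and the standard library are available. Lean on these libraries where they do the work, as an engineer would, in place of code of your own. Each camera call takes 0.05 s, during which the arm holds its last target. There are 200 camera calls.

TASK

First click the lantern on for light: turn the knob on its top clockwise until it snaps past its click. Then take the two-part jar lid by the grey knob of its inner lid, with the loose screw ring riding on it, set it gently on the open jar of walnuts so that the inner lid seats flat in the mouth, and let go. Now lift the ring off alone without disturbing the inner lid, and finish still holding the ring level in the air, clear above the inner lid's knob, so that the seal can be checked by the lantern; leave the jar standing where it is and the other things on the table alone.

Things in the scene. Friction and masses are not known exactly. Their poses are not given: they have to be found in the camera images.
- lantern: rechargeable LED lantern, standing fast (it does not slide or turn): grey round base and cap of 92 mm diameter with a white light tube between, thin wire bail folded down at its +x side. Origin under its centre. Flat top of the cap 122 mm up; the black knob stands on the centre of the cap.
- lantern_knob (a joint): angle (rad) of the lantern's knob about its vertical axis: 0 off, grows clockwise seen from above, stop at 2.4. Light friction, 0.012 N m, and it stays where left, but a click must be forced: it resists from 0.3 to 0.5 with up to 0.05 N m, then snaps on by itself to about 0.7. On = above 0.62; turning further (brighter) is fine. Starts at 0 to 0.2.
- knob_grip (a point): point on the axis of the lantern's knob, at mid height: a round black ribbed knob of 36 mm diameter, 24 mm high (12 mm above and below this point), standing 1.5 mm above the cap. The knob's raised white pointer is on its -x side at 0.
- jar: the open clear glass jar holding walnuts, loose, about 0.6 kg: straight body of 74 mm diameter up to 92 mm, neck of 55 mm outer diameter from 98 mm up to the rim at 120 mm, mouth of 47 mm diameter. Origin under its centre, z up its axis. Not the larger closed jar.
- inner_lid: inner half of the two-part lid, loose, 90 g, upright on the table under the ring. Origin at centre of underside, z up. Tapered plug 41 mm diameter (36 at foot), 12 mm high; steel disc 58 mm, from 12 to 16 mm; round grey knob 24 mm diameter, from 16 to 46 mm, standing through the ring. Seated, its disc lies on the jar's rim, origin 108 mm above the jar's; only its weight holds it.
- ring: outer half of the lid: loose steel screw ring, 60 g, 68 mm outer diameter, 16 mm high, skirt 63 mm inside, 2.5 mm top flange with 46 mm opening. Origin at centre of its lower edge, z up. Not screwed: its flange just lies on the inner lid's disc (origin 2.5 mm above the inner lid's). On the jar it spans 110.5 to 126.5 mm above the foot; below it the neck is free for fingertips down to 98 mm.
- slate: bystander: black slate in a pine frame, 150 x 230 x 12 mm, flat at the back; origin under its centre
- chalk_holder: bystander: green chalk holder lying along its x, 120 mm long, 15 mm high; origin under its middle
- spoon: bystander: wooden spoon lying along its x, 170 mm long, about 40 mm wide; origin under its middle
- mug: bystander: enamel mug, 76 mm diameter, 75 mm high, on the right; origin under its centre
- spare_jar: bystander: larger closed jar of walnuts, 96 mm diameter, 153 mm high, on the left; origin under its centre
- eraser: bystander: slate eraser, 45 x 100 x 30 mm; origin under its centre
- nutcracker: bystander: steel nutcracker lying along its y, 155 mm long, 15 mm high; origin under its middle
Mind the look-alikes: they are no part of the job. Of the things that look like the inner_lid, the smallest one is meant. Leave any purple look-alike of the lantern alone.

How it is judged:
On the way, in this order (a step that is already met when the one before it is completed fails the run):
1. the lantern's knob has been turned past its click (value of joint lantern_knob above 0.62 rad), for 0.2 s.
2. the inner lid sits flat in the mouth of the standing jar with the ring still resting on it, and the gripper has let go (z of inner_lid in the frame of jar between 0.105 and 0.111 m and horizontal distance between inner_lid and jar below 0.006 m and angle between the z axis of inner_lid and the z axis of jar, either way round below 0.06 rad and contact force between the fingers and inner_lid below 0.1 N and angle between jar's own z axis and vertical below 0.06 rad and z of ring in the frame of inner_lid below 0.006 m and horizontal distance between ring and inner_lid below 0.006 m and contact force between the fingers and ring below 0.1 N), for 0.2 s.
At the end, for the whole second after the job is handed in: Knob past its click (over 0.62 rad). Inner lid 105-111 mm above the jar's foot, within 6 mm and 0.06 rad of its axis, untouched by the robot; jar upright. Ring held still in the fingers, level within 0.3 rad, over 165 mm above the jar's foot, touching neither lid nor jar (value of joint lantern_knob above 0.62 rad and z of inner_lid in the frame of jar between 0.105 and 0.111 m and horizontal distance between inner_lid and jar below 0.006 m and angle between the z axis of inner_lid and the z axis of jar, either way round below 0.06 rad and contact force between each of the arm, the fingers and inner_lid below 0.1 N and angle between jar's own z axis and vertical below 0.06 rad and z of ring in the frame of jar above 0.165 m and height (world z) of ring above 0.165 m and angle between ring's own z axis and vertical below 0.3 rad and contact force between the fingers and ring above 1 N and contact force between ring and inner_lid below 0.05 N and contact force between ring and jar below 0.05 N and linear speed of ring below 0.04 m/s); the arm keeps its last pose, push and grip.
It fails at once if the ring is parted from the inner lid while the inner lid does not sit in the jar's mouth (ring lifted off elsewhere, or the inner lid dragged along or dislodged) ((z of ring in the frame of inner_lid above 0.012 m or horizontal distance between ring and inner_lid above 0.02 m) and (z of inner_lid in the frame of jar above 0.112 m or z of inner_lid in the frame of jar below 0.104 m or horizontal distance between inner_lid and jar above 0.007 m)).
It fails at once if the lid is dropped: let go more than 6 mm above its seat on the jar (horizontal distance between inner_lid and jar below 0.05 m and z of inner_lid in the frame of jar above 0.114 m and contact force between the fingers and inner_lid below 0.1 N).
It fails at once if the inner lid is pressed on the jar with more than 30 N (contact force between inner_lid and jar above 30 N).
It fails at once if the jar is shifted by more than 30 mm or tipped (distance of jar from where it was at the start of the episode above 0.03 m or angle between jar's own z axis and vertical above 0.2 rad).
It fails at once if another thing on the table is shifted by more than 30 mm (distance of any of slate, chalk_holder, spoon, mug, spare_jar, eraser, nutcracker from where it was at the start of the episode above 0.03 m).
It also fails if it takes over 61 s, if anything falls off the work surface, if the arm or the gripper's body presses on something with over 40 N, if the wrist force passes 120 N, or if a joint passes its speed limit or range.

## Working session

There is one attempt and no reset: what is moved stays moved. The work goes in short steps, Python scripts to look and compute and a tool call to move; the robot and the scene stay as the last step left them, time stands still between calls to the robot, and variables do not carry over. Pictures are saved under pics/ and viewed, at most 10 in all, crops included, and the job is handed in when it is done.

Besides the shell and the picture viewer there is one more tool, called after "Emit:" by a JSON object that holds its "op" and its "data", one argument or row to a line. arm_command: Moves the arm, as the interface text tells. Its arguments: {"type":"object","properties":{"slide":{"type":"array","items":{"type":"array","items":{"type":"number"}}},"spin":{"type":"array","items":{"type":"number"}},"jaw":{"type":"number"}},"required":["slide","spin"]}

```bash
mkdir -p pics; cat > h.py <<'E'
from workcell import *
import numpy as np, cv2
from scipy.spatial.transform import Rotation as R
def cal(p):
    M=R.from_rotvec(np.ravel(p["rvec"])).as_matrix(); return np.array(p["intrinsics"]),M,np.ravel(p["tvec"])
def ray(p,px):
    K,M,t=cal(p); d=M.T@np.linalg.inv(K)@np.array([px[0],px[1],1.]); return -M.T@t,d
def pt(p,px):
    c,d=ray(p,px); z=p["range_z"][int(round(px[1])),int(round(px[0]))]; return c+d*z
def tri(obs):
    A=np.zeros((3,3));b=np.zeros(3)
    for p,px in obs:
        c,d=ray(p,px); d=d/np.linalg.norm(d); P=np.eye(3)-np.outer(d,d); A+=P;b+=P@c
    return np.linalg.solve(A,b)
def atz(p,px,z):
    c,d=ray(p,px); return c+d*(z-c[2])/d[2]
def cloud(p):
    K,M,t=cal(p); z=p["range_z"]; v,u=np.nonzero(z>0); Z=z[v,u]
    X=np.stack([(u-K[0,2])/K[0,0]*Z,(v-K[1,2])/K[1,1]*Z,Z],1); return (X-t)@M, u, v
def proj(p,X):
    K,M,t=cal(p); q=K@(M@np.array(X)+t); return q[:2]/q[2]
def save(p,n): cv2.imwrite("pics/"+n,p["pixels"][:,:,::-1])
E
python3 - <<'E'
from h import *
np.set_printoptions(precision=4,suppress=True)
o=get_obs(); print(o)
P={n:camera(n) for n in("scene","side","wrist")}
ims=[]
for n,p in P.items():
    for t in("lantern","knob_grip","jar","inner_lid","ring"):
        for f in (recognise,landmark_of):
            for r in f(p,t)[:4]:
                px=r["centre"]; print(n,t,f.__name__[:4],round(r["confidence"],2),np.round(px),pt(p,px))
    save(p,n+"0.png")
cv2.imwrite("pics/a.png",np.hstack([P["scene"]["pixels"],P["side"]["pixels"]])[:,:,::-1])
for n in("scene","side"): cv2.imwrite(f"pics/{n}b.png",cv2.resize(P[n]["pixels"][:,:,::-1],(800,600)))
E
```

```text
{'clock': 0.0, 'joint_pos': array([ 0.    ,  0.2414,  0.0038,  1.3352, -0.    ,  1.5708]), 'joint_vel': array([ 0.0003, -0.001 , -0.0008, -0.0007,  0.0004, -0.0016]), 'tau': array([  0.0006, -37.2316,  25.2407,   0.0168,   0.    ,   0.    ]), 'eef_pos': array([ 0.4994, -0.    ,  0.2304]), 'tool_rot': array([ 0.7071,  0.7071, -0.0007, -0.0007]), 'ft_force': array([ 0.8313,  0.2427, -0.3545]), 'ft_torque': array([-0.0303, -0.0128,  0.0044]), 'grasp_force': 0.0, 'grip_width': 0.08554103755394094}
scene lantern call 0.79 [247. 174.] [ 0.5189 -0.0088  0.1203]
scene lantern call 0.62 [328. 216.] [0.7224 0.184  0.124 ]
scene lantern call 0.91 [323. 227.] [0.7248 0.1793 0.0643]
scene lantern call 0.64 [246. 186.] [ 0.5181 -0.0144  0.053 ]
scene knob_grip call 0.68 [254. 163.] [0.5022 0.0166 0.1449]
scene knob_grip call 0.65 [331. 208.] [0.7087 0.1964 0.1448]
scene knob_grip call 0.69 [328. 208.] [0.7067 0.1873 0.1434]
scene knob_grip call 0.41 [252. 162.] [0.5004 0.0117 0.1483]
scene jar call 0.55 [334. 183.] [0.5954 0.2524 0.0898]
scene jar call 0.72 [328. 190.] [0.5874 0.2452 0.0382]
scene
[... 1591 characters left out ...]
ll 0.84 [251. 278.] [ 0.5079 -0.2598  0.0418]
side ring call 0.34 [316. 341.] [ 0.655  -0.4375  0.0047]
wrist lantern call 0.9 [242. 173.] [0.4875 0.0148 0.1458]
wrist lantern call 0.61 [445.   6.] [0.6877 0.1595 0.0228]
wrist lantern call 0.72 [246. 155.] [0.4897 0.0246 0.1232]
wrist knob_grip call 0.56 [240. 184.] [0.4863 0.0068 0.1474]
wrist knob_grip call 0.88 [240. 178.] [0.4859 0.0106 0.1455]
wrist inner_lid call 0.77 [343. 325.] [ 0.6122 -0.219   0.0215]
wrist inner_lid call 0.62 [347. 333.] [0.5189 0.0167 0.3155]
wrist ring call 0.58 [258. 317.] [ 0.5    -0.2146  0.0122]
wrist ring call 0.75 [122.  60.] [ 0.347   0.1126 -0.0005]
wrist ring call 0.74 [260. 330.] [0.5    0.0104 0.307 ]
```

View pics/sceneb.png

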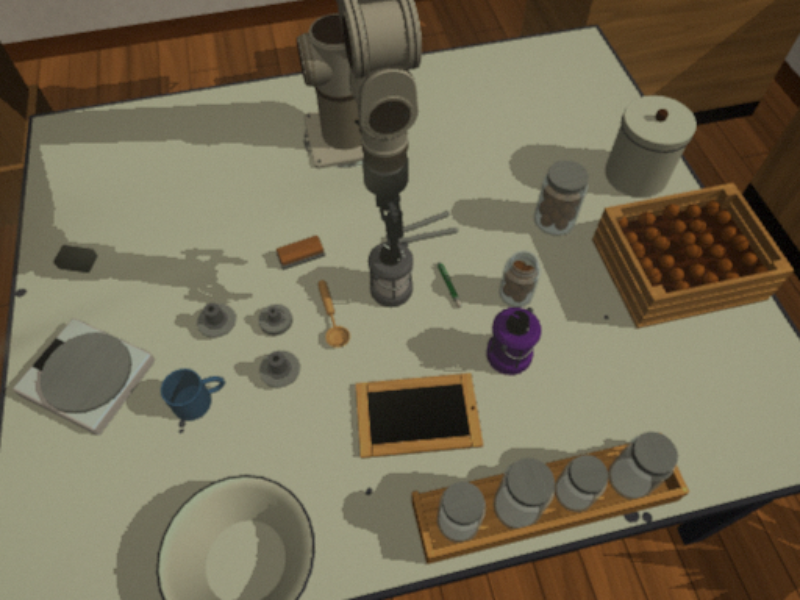

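View pics/sideb.png

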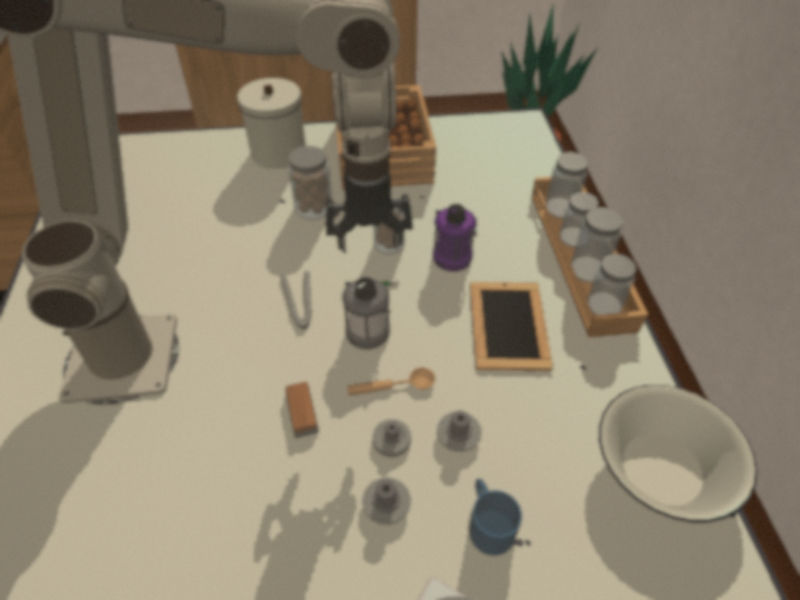

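The scene view shows the grey lantern at about (390,275) in the 800-pixel picture, with the purple look-alike at (515,340). The smallest lid is at (275,318), with larger ones at (215,318) and (278,367), and the open jar is at (519,280). In the side view these are at (367,312), (455,237), (391,436) and (389,237).

```bash
cat >> h.py <<'E'
def circ(xy):
    A=np.c_[xy,np.ones(len(xy))]; s=np.linalg.lstsq(A,(xy**2).sum(1),rcond=None)[0]
    c=s[:2]/2; return c,np.sqrt(s[2]+c@c)
def top(p,xy,rad,z0,z1):
    X,u,v=cloud(p); m=(np.hypot(X[:,0]-xy[0],X[:,1]-xy[1])<rad)&(X[:,2]>z0)&(X[:,2]<z1); q=X[m]
    if len(q)<8: return len(q)
    c,r=cv2.minEnclosingCircle(q[:,:2].astype(np.float32)); return len(q),np.array(c),r,np.median(q[:,2]),q[:,:2].mean(0)
E
python3 - <<'E'
from h import *
np.set_printoptions(precision=4,suppress=True)
P={n:camera(n) for n in("scene","side","wrist")}
for n,p in P.items():
    print(n,"knob",top(p,(.49,.0),.035,.138,.16),"cap",top(p,(.495,0),.06,.115,.128))
    for a in((.513,-.255),(.49,-.375),(.63,-.26)):
        print("  lid",a,"knobtop",top(p,a,.03,.038,.08),"disc",top(p,a,.055,.012,.028))
    print("  jar",top(p,(.57,.235),.06,.108,.13),top(p,(.57,.235),.06,.03,.13))
print("tri knob",tri([(P[n],landmark_of(P[n],"knob_grip")[0]["centre"]) for n in("side","wrist")]))
p=P["wrist"];print(cal(p)[1],ray(p,(256,192))[0])
cv2.imwrite("pics/w.png",cv2.resize(p["pixels"][:,:,::-1],(800,600)))
E
```

```text
scene knob (96, array([0.4889, 0.0069]), 0.01973980851471424, np.float64(0.14677376557649768), array([0.4919, 0.0067])) cap (367, array([0.4915, 0.0097]), 0.049979861825704575, np.float64(0.12065498376096523), array([0.4983, 0.0054]))
  lid (0.513, -0.255) knobtop (43, array([ 0.5114, -0.2461]), 0.01263537909835577, np.float64(0.04513356405066019), array([ 0.5132, -0.2449])) disc (255, array([ 0.5115, -0.2447]), 0.03520173579454422, np.float64(0.017504961550678072), array([ 0.5155, -0.2448]))
  lid (0.49, -0.375) knobtop (117, array([ 0.4897, -0.3632]), 0.01875651627779007, np.float64(0.061859602648829476), array([ 0.4937, -0.3625])) disc (290, array([ 0.4908, -0.3644]), 0.04152769222855568, np.float64(0.022735509723692905), array([ 0.498 , -0.3619]))
  lid (0.63, -0.26) knobtop (122, array([ 0.6317, -0.2513]), 0.01642746292054653, np.float64(0.06214467756452957), array([ 0.6347, -0.2507])) disc (335, array([ 0.6309, -0.2503]), 0.04136139526963234, np.float64(0.02228924541390957), array([ 0.6376, -0.2504]))
  jar (132, array([0.561 , 0.2664]), 0.029428547248244286, np.float64(0.11612
[... 1428 characters left out ...]
[0.487 , 0.0062]), 0.018981609493494034, np.float64(0.14668124567855878), array([0.4872, 0.0075])) cap (6214, array([0.4864, 0.0048]), 0.04971881955862045, np.float64(0.1209898322661427), array([0.4875, 0.0107]))
  lid (0.513, -0.255) knobtop 0 disc (233, array([ 0.5071, -0.2222]), 0.023290148004889488, np.float64(0.016948166385739167), array([ 0.5061, -0.2179]))
  lid (0.49, -0.375) knobtop 0 disc 0
  lid (0.63, -0.26) knobtop 0 disc (295, array([ 0.6137, -0.2234]), 0.02213805913925171, np.float64(0.021084357523262993), array([ 0.6122, -0.224 ]))
  jar 0 0
tri knob [0.5771 0.0268 0.2991]
[[ 1.     -0.001  -0.0009]
 [-0.0007 -0.9658  0.2595]
 [-0.0012 -0.2595 -0.9658]] [0.4998 0.0649 0.3733]
```

View pics/w.png

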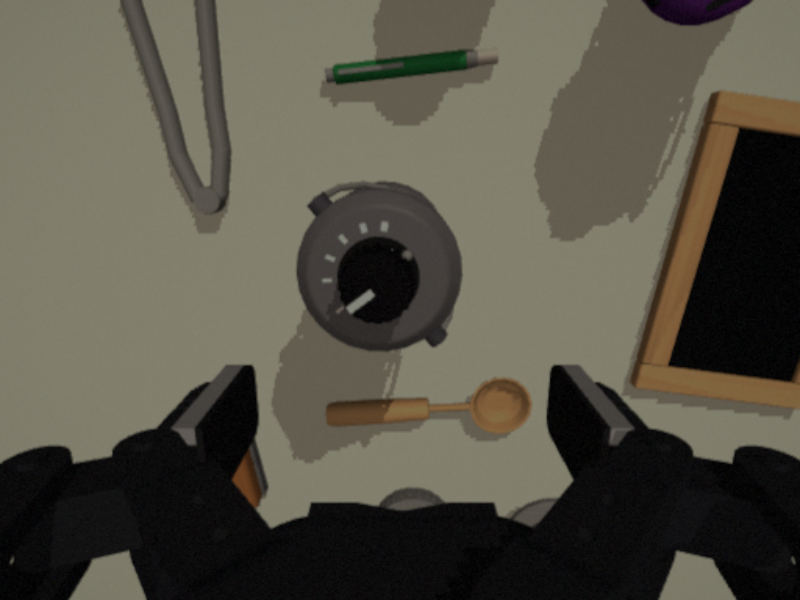

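The wrist view shows the lantern's cap centred at about (380,268), with the knob at (378,280) and its pointer to the lower left. The spoon, eraser and slate are clear of it. I'm moving over the knob and pre-turning against the turning direction.

Emit:
{"op": "arm_command", "data": {
  "slide": [
    [0.3, -0.6, 0],
    [0.58, -1.25, 1],
    [0.58, -1.25, 2],
    [0.58, -1.25, 3],
    [0.58, -1.25, 3]
  ],
  "spin": [-10, -20, -30, -40, -50],
  "jaw": 8.54
}}

```text
clock: 2.52
eef_pos: [0.4868, 0.0058, 0.2004]
tool_rot: [0.339, 0.941, -0.0, -0.001]
ft_force: [-0.4, -0.2, -0.1]
grip_width: 0.0854
grasp_force: 0.0
```

```bash
python3 - <<'E'
from h import *
np.set_printoptions(precision=4,suppress=True)
print(grip_point_offset)
p=camera("wrist");o=get_obs();print(o["eef_pos"],o["joint_pos"],o["tool_rot"])
print(top(p,(.487,.006),.035,.138,.16),top(p,(.487,.006),.06,.115,.128))
E
```

```text
0.0187
[0.4871 0.0058 0.2008] [ 0.0119  0.232  -0.0868  1.2531 -0.      0.7008] [ 0.3377  0.9413 -0.0002 -0.0005]
(2310, array([0.4865, 0.006 ]), 0.019159724935889244, np.float64(0.1466619815603794), array([0.4852, 0.0071])) (7555, array([0.4871, 0.0075]), 0.05214304476976395, np.float64(0.12093148095667144), array([0.482 , 0.0098]))
```

Emit:
{"op": "arm_command", "data": {
  "slide": [
    [0, 0, 1],
    [0, 0, 2.5],
    [0, 0, 4],
    [0, 0, 6],
    [0, 0, 7.5]
  ],
  "spin": [-10, -20, -30, -40, -50]
}}

```text
clock: 3.2
eef_pos: [0.4874, 0.0058, 0.1257]
tool_rot: [-0.089, 0.996, 0.0, -0.0]
ft_force: [-0.1, -0.6, 0.8]
grip_width: 0.0853
grasp_force: 0.0
```

Emit:
{"op": "arm_command", "data": {
  "slide": [
    [0, 0, 0],
    [0, 0, 0],
    [0, 0, 0],
    [0, 0, 0],
    [0, 0, 0]
  ],
  "spin": [0, 0, 0, 0, 0],
  "jaw": 2
}}

```text
clock: 3.82
eef_pos: [0.4881, 0.0065, 0.1276]
tool_rot: [-0.087, 0.996, 0.001, 0.001]
ft_force: [-1.5, 2.7, 6.1]
grip_width: 0.0341
grasp_force: 59.8
```

Emit:
{"op": "arm_command", "data": {
  "slide": [
    [0, 0, -0.2],
    [0, 0, -0.2],
    [0, 0, -0.2],
    [0, 0, -0.2],
    [0, 0, -0.2]
  ],
  "spin": [8, 16, 24, 32, 40]
}}

```text
clock: 4.45
eef_pos: [0.488, 0.006, 0.128]
tool_rot: [0.262, 0.965, 0.0, 0.0]
ft_force: [1.1, 1.1, -3.9]
grip_width: 0.0338
grasp_force: 69.8
```

Emit:
{"op": "arm_command", "data": {
  "slide": [
    [0, 0, 0],
    [0, 0, 0],
    [0, 0, 0],
    [0, 0, 0],
    [0, 0, 0]
  ],
  "spin": [8, 16, 24, 32, 32]
}}

```text
clock: 5.08
eef_pos: [0.4876, 0.0055, 0.128]
tool_rot: [0.515, 0.857, -0.0, 0.0]
ft_force: [0.4, -1.4, -4.4]
grip_width: 0.0336
grasp_force: 75.4
```

Emit:
{"op": "arm_command", "data": {
  "slide": [
    [0, 0, 0],
    [0, 0, 0],
    [0, 0, 0],
    [0, 0, -4],
    [0, 0, -8]
  ],
  "spin": [0, 0, 0, 0, 0],
  "jaw": 8.54
}}

```text
clock: 5.7
eef_pos: [0.4869, 0.0058, 0.2089]
tool_rot: [0.515, 0.857, -0.0, -0.001]
ft_force: [0.6, -0.3, 0.8]
grip_width: 0.085
grasp_force: 0.0
```

```bash
python3 - <<'E'
from h import *
np.set_printoptions(precision=4,suppress=True)
p=camera("wrist");o=get_obs();print(o["eef_pos"],o["joint_pos"],o["tool_rot"],o["ft_force"])
K,M,t=cal(p); print(M)
cv2.imwrite("pics/w2.png",p["pixels"][:,:,::-1])
E
```

```text
[0.4902 0.0059 0.215 ] [ 0.012   0.2221 -0.062   1.2779 -0.0001  1.0936] [0.5148 0.8573 0.0023 0.0038] [ 1.7297 -0.573   4.2954]
[[ 0.8832  0.4691 -0.0022]
 [ 0.4536 -0.8529  0.2584]
 [ 0.1193 -0.2292 -0.966 ]]
```

View pics/w2.png

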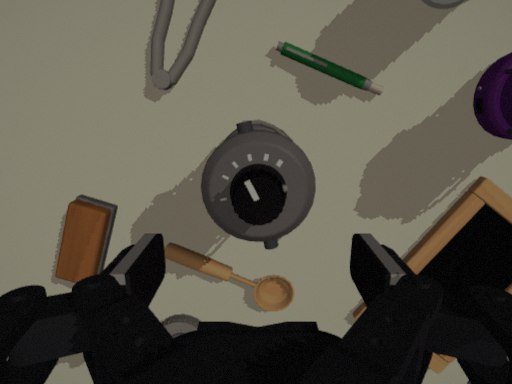

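The lantern's pointer has gone well round past several ticks, from lower left to upper left at (252,190), so it is past the click. Next I'm moving over the small lid.

Emit:
{"op": "arm_command", "data": {
  "slide": [
    [-5, -2, 0],
    [-10, -4, 0],
    [-15, -6, 0],
    [-20, -8, 0],
    [-23.4, -9.9, 0]
  ],
  "spin": [0, 0, 0, 0, 0]
}}

```text
clock: 6.38
eef_pos: [0.51, -0.2496, 0.208]
tool_rot: [0.515, 0.857, -0.0, 0.0]
ft_force: [0.7, -0.5, 0.1]
grip_width: 0.0852
grasp_force: 0.0
```

Emit:
{"op": "arm_command", "data": {
  "slide": [
    [0, 0, 1],
    [0, 0, 2],
    [0, 0, 3],
    [0, 0, 4],
    [0, 0, 4]
  ],
  "spin": [0, 0, 0, 0, 0]
}}

```text
clock: 7.0
eef_pos: [0.5094, -0.2462, 0.1672]
tool_rot: [0.515, 0.857, -0.0, -0.001]
ft_force: [0.2, 0.5, -0.4]
grip_width: 0.0854
grasp_force: 0.0
```

```bash
python3 - <<'E'
from h import *
np.set_printoptions(precision=4,suppress=True)
p=camera("wrist");o=get_obs();print(o["eef_pos"],o["joint_pos"],o["tool_rot"],o["ft_force"])
for a in((.5095,-.247),):
    print(top(p,a,.03,.038,.08),top(p,a,.05,.012,.028))
cv2.imwrite("pics/w3.png",p["pixels"][:,:,::-1])
E
```

```text
[ 0.5098 -0.2466  0.1679] [-0.4505  0.4052  0.0698  1.2364 -0.      0.6306] [ 0.5146  0.8574 -0.     -0.0005] [-0.3207  0.3341 -0.1221]
(562, array([ 0.509, -0.247]), 0.011978326365351677, np.float64(0.04522823554400221), array([ 0.5087, -0.2463])) (3204, array([ 0.5083, -0.2471]), 0.03468019515275955, np.float64(0.01734199586826171), array([ 0.5072, -0.2458]))
```

View pics/w3.png

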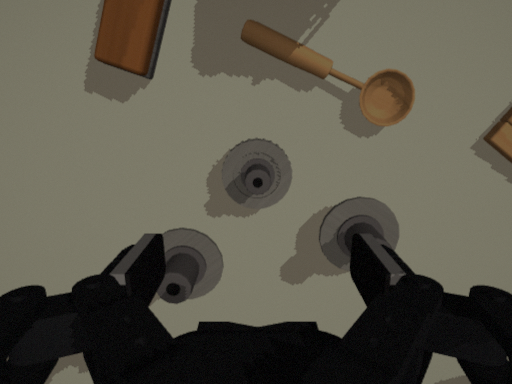

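The wrist view shows the small lid centred at (257,173), between the larger ones at (180,270) and (360,238). I'm descending onto its knob.

Emit:
{"op": "arm_command", "data": {
  "slide": [
    [0, -0.1, 4],
    [0, -0.1, 8],
    [0, -0.1, 11],
    [0, -0.1, 13],
    [0, -0.1, 13.9]
  ],
  "spin": [0, 0, 0, 0, 0]
}}

```text
clock: 7.68
eef_pos: [0.5087, -0.2474, 0.0285]
tool_rot: [0.515, 0.857, -0.0, -0.001]
ft_force: [0.4, 0.3, 0.1]
grip_width: 0.0856
grasp_force: 0.0
```

Emit:
{"op": "arm_command", "data": {
  "slide": [
    [0, 0, 0],
    [0, 0, 0],
    [0, 0, 0],
    [0, 0, 0],
    [0, 0, 0]
  ],
  "spin": [0, 0, 0, 0, 0],
  "jaw": 1
}}

```text
clock: 8.3
eef_pos: [0.5099, -0.2481, 0.0305]
tool_rot: [0.515, 0.857, 0.0, 0.001]
ft_force: [-0.3, 0.4, 5.7]
grip_width: 0.0213
grasp_force: 58.6
```

Emit:
{"op": "arm_command", "data": {
  "slide": [
    [0, 0, 0],
    [0, 0, 0],
    [0, 0, 0],
    [0, 0, -0.2],
    [0, 0, -0.5]
  ],
  "spin": [0, 0, 0, 0, 0]
}}

```text
clock: 8.93
eef_pos: [0.5083, -0.2475, 0.0337]
tool_rot: [0.515, 0.857, -0.0, -0.001]
ft_force: [0.2, 0.0, -1.7]
grip_width: 0.0213
grasp_force: 58.8
```

Emit:
{"op": "arm_command", "data": {
  "slide": [
    [0, 0, -3],
    [0, 0, -8],
    [0, 0, -13],
    [0, 0, -18],
    [0, 0, -21.5]
  ],
  "spin": [0, 0, 0, 0, 0]
}}

```text
clock: 9.55
eef_pos: [0.5093, -0.2479, 0.2517]
tool_rot: [0.515, 0.857, 0.0, 0.001]
ft_force: [0.3, 0.0, -0.8]
grip_width: 0.0212
grasp_force: 59.0
```

Emit:
{"op": "arm_command", "data": {
  "slide": [
    [1.5, 1.3, 0],
    [4.5, 3.9, 0],
    [8, 7, 0],
    [12, 10.5, 0],
    [16, 14, 0]
  ],
  "spin": [0, 0, 0, 0, 0]
}}

```text
clock: 10.18
eef_pos: [0.5565, -0.0382, 0.2468]
tool_rot: [0.515, 0.857, -0.001, -0.002]
ft_force: [1.2, -0.5, -1.4]
grip_width: 0.0215
grasp_force: 59.1
```

Emit:
{"op": "arm_command", "data": {
  "slide": [
    [4, 3.5, 0],
    [8, 7, 0],
    [12, 10.5, 0],
    [15, 13, 0],
    [16.9, 14.7, 0]
  ],
  "spin": [0, 0, 0, 0, 0]
}}

```text
clock: 10.8
eef_pos: [0.6065, 0.1805, 0.2461]
tool_rot: [0.514, 0.858, -0.002, -0.002]
ft_force: [0.1, -0.3, -1.4]
grip_width: 0.0215
grasp_force: 59.1
```

Emit:
{"op": "arm_command", "data": {
  "slide": [
    [0, 0, 0],
    [0, 0, 0],
    [0, 0, 0],
    [0, 0, 0],
    [0, 0, 0]
  ],
  "spin": [0, 0, 0, 0, 0]
}}

```text
clock: 11.42
eef_pos: [0.6081, 0.1768, 0.2496]
tool_rot: [0.515, 0.857, 0.0, 0.0]
ft_force: [-0.9, -0.2, -1.3]
grip_width: 0.0213
grasp_force: 59.2
```

```bash
python3 - <<'E'
from h import *
np.set_printoptions(precision=4,suppress=True)
p=camera("wrist");s=camera("scene");o=get_obs();print(o["eef_pos"],o["joint_pos"],o["tool_rot"],o["ft_force"])
for q in(p,s):
    print(top(q,(.561,.264),.045,.108,.13),top(q,(.561,.264),.045,.114,.126),top(q,(.561,.264),.06,.03,.13))
    for r in landmark_of(q,"jar")[:2]: print(r["confidence"],r["centre"],atz(q,r["centre"],0))
e=o["eef_pos"]
print(top(p,e,.03,e[2]-.022,e[2]+.02),top(p,e,.045,e[2]-.033,e[2]-.005))
print(top(s,e,.045,e[2]-.033,e[2]-.005))
cv2.imwrite("pics/w4.png",p["pixels"][:,:,::-1])
E
```

```text
[0.6081 0.1771 0.2495] [0.2833 0.5129 0.4513 1.5089 0.     1.3661] [0.5153 0.857  0.0001 0.0001] [-0.7082 -0.1827 -1.9096]
(1408, array([0.5591, 0.2645]), 0.029022786766290665, np.float64(0.11881785936776393), array([0.5588, 0.2652])) (1102, array([0.5589, 0.2645]), 0.027575954794883728, np.float64(0.11912568861451338), array([0.5578, 0.2663])) (5499, array([0.5589, 0.2646]), 0.03690106049180031, np.float64(0.09233500684100317), array([0.5589, 0.2648]))
0.6 [257.9, 74.4] [0.5619 0.2643 0.    ]
(109, array([0.5605, 0.2658]), 0.028856711462140083, np.float64(0.11647878241396259), array([0.5647, 0.2694])) (67, array([0.5608, 0.2664]), 0.028528638184070587, np.float64(0.11830957336430127), array([0.5644, 0.2695])) (579, array([0.5611, 0.2663]), 0.038485750555992126, np.float64(0.08887911983258558), array([0.5734, 0.2618]))
0.87 [329.3, 187.2] [0.556  0.2651 0.    ]
0.57 [252.9, 158.1] [0.3768 0.0425 0.    ]
(7870, array([0.6081, 0.1771]), 0.030079763382673264, np.float64(0.23747914217510177), array([0.604 , 0.1845])) (7092, array([0.6066, 0.1775]), 0.034832000732421875, np.float64(0.23650525188599247), array([0.6007, 0.1882]))
(301, array([0.6094, 0.1784]), 0.035745132714509964, np.float64(0.23667268516365783), array([0.6201, 0.1715]))
```

View pics/w4.png

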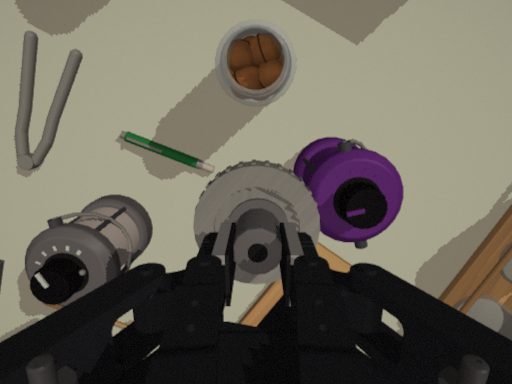

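The wrist view shows the lid held upright with the ring on it at (257,222). The jar's mouth is at (257,63), and the purple lantern at (350,195) is off to the side. I'm moving over the mouth and down until the plug is just above the rim.

Emit:
{"op": "arm_command", "data": {
  "slide": [
    [2, 0, 0],
    [4.5, -0.1, 0],
    [7, -0.1, 0],
    [9, -0.2, 0],
    [10, -0.2, 0]
  ],
  "spin": [0, 0, 0, 0, 0]
}}

```text
clock: 12.25
eef_pos: [0.5583, 0.2664, 0.2494]
tool_rot: [0.514, 0.858, 0.0, -0.0]
ft_force: [0.4, -0.7, -1.7]
grip_width: 0.0214
grasp_force: 59.2
```

Emit:
{"op": "arm_command", "data": {
  "slide": [
    [0, 0, 2],
    [0, 0, 4.5],
    [0, 0, 7],
    [0, 0, 8.6],
    [0, 0, 9.2]
  ],
  "spin": [0, 0, 0, 0, 0]
}}

```text
clock: 12.88
eef_pos: [0.5589, 0.2645, 0.1562]
tool_rot: [0.515, 0.857, -0.001, -0.0]
ft_force: [-0.1, -0.4, -1.7]
grip_width: 0.0213
grasp_force: 59.2
```

```bash
python3 - <<'E'
from h import *
np.set_printoptions(precision=4,suppress=True)
o=get_obs();e=o["eef_pos"];print(e,o["tool_rot"],o["ft_force"])
for n in("scene","side","wrist"):
    p=camera(n); print(n,"ring",top(p,e,.045,e[2]-.026,e[2]-.007),"jar",top(p,(.56,.265),.06,.03,.095),top(p,(.56,.265),.06,.1,.122))
    if n!="wrist":
        c=proj(p,[.56,.265,.12]).astype(int); k=p["pixels"][max(0,c[1]-50):c[1]+50,c[0]-65:c[0]+65,::-1]
        cv2.imwrite("pics/c_%s.png"%n,cv2.resize(k,None,fx=4,fy=4))
a=[cv2.imread("pics/c_%s.png"%n) for n in("scene","side")]; cv2.imwrite("pics/c.png",cv2.resize(np.hstack([x[:400,:520] for x in a]),(800,308)))
E
```

```text
[0.5589 0.2645 0.1562] [ 0.5152  0.8571 -0.0008 -0.0004] [-0.0964 -0.4058 -1.6894]
scene ring (238, array([0.5601, 0.2659]), 0.035810478031635284, np.float64(0.1431836711543161), array([0.5694, 0.2584])) jar (310, array([0.563 , 0.2648]), 0.03714650496840477, np.float64(0.06984809977038053), array([0.5833, 0.2524])) (67, array([0.567 , 0.2616]), 0.02750471420586109, np.float64(0.10960942873979379), array([0.5792, 0.2548]))
side ring (200, array([0.5553, 0.2633]), 0.036539457738399506, np.float64(0.14366291192844832), array([0.554 , 0.2509])) jar (311, array([0.5558, 0.261 ]), 0.037969037890434265, np.float64(0.06525204500264147), array([0.5531, 0.2368])) (82, array([0.5564, 0.2582]), 0.028437750414013863, np.float64(0.11193505332874013), array([0.5559, 0.2426]))
wrist ring (6951, array([0.5576, 0.2654]), 0.034731872379779816, np.float64(0.14395016590785764), array([0.5517, 0.2758])) jar (1542, array([0.5535, 0.2761]), 0.034399960190057755, np.float64(0.09158872472351463), array([0.5458, 0.2918])) 0
```

View pics/c.png

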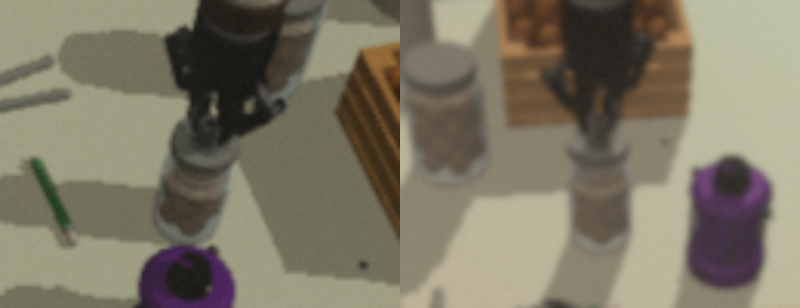

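Both views show the lid over the jar's mouth, at about (205,150) and (597,150). The fits agree within 1–2 mm, so I'm lowering it slowly.

Emit:
{"op": "arm_command", "data": {
  "slide": [
    [0, 0, 0.4],
    [0, 0, 0.8],
    [0, 0, 1.1],
    [0, 0, 1.4],
    [0, 0, 1.6]
  ],
  "spin": [0, 0, 0, 0, 0]
}}

```text
clock: 13.65
eef_pos: [0.5592, 0.2648, 0.141]
tool_rot: [0.515, 0.857, -0.0, -0.0]
ft_force: [-0.2, -0.1, -2.3]
grip_width: 0.0218
grasp_force: 59.2
```

Emit:
{"op": "arm_command", "data": {
  "slide": [
    [0, 0, 0],
    [0, 0, 0.1],
    [0, 0, 0.2],
    [0, 0, 0.2],
    [0, 0, 0.2]
  ],
  "spin": [0, 0, 0, 0, 0]
}}

```text
clock: 14.28
eef_pos: [0.5593, 0.2648, 0.1394]
tool_rot: [0.515, 0.857, 0.0, 0.0]
ft_force: [0.2, 0.4, -1.8]
grip_width: 0.0216
grasp_force: 59.2
```

Emit:
{"op": "arm_command", "data": {
  "slide": [
    [0, 0, 0.1],
    [0, 0, 0.2],
    [0, 0, 0.2],
    [0, 0, 0.2],
    [0, 0, 0.2]
  ],
  "spin": [0, 0, 0, 0, 0]
}}

```text
clock: 14.9
eef_pos: [0.5595, 0.2649, 0.1382]
tool_rot: [0.515, 0.857, 0.0, 0.0]
ft_force: [-1.7, -1.4, 5.4]
grip_width: 0.0216
grasp_force: 59.9
```

Contact came at the expected height with about 7 N. I'm letting go and rising straight up.

Emit:
{"op": "arm_command", "data": {
  "slide": [
    [0, 0, -0.1],
    [0, 0, -0.1],
    [0, 0, -0.1],
    [0, 0, -0.1],
    [0, 0, -0.1]
  ],
  "spin": [0, 0, 0, 0, 0],
  "jaw": 8.54
}}

```text
clock: 15.52
eef_pos: [0.5593, 0.2648, 0.1382]
tool_rot: [0.515, 0.857, -0.0, -0.0]
ft_force: [0.1, 0.3, -0.2]
grip_width: 0.0857
grasp_force: 0.0
```

Emit:
{"op": "arm_command", "data": {
  "slide": [
    [0, 0, -2],
    [0, 0, -4],
    [0, 0, -6],
    [0, 0, -8],
    [0, 0, -8]
  ],
  "spin": [0, 0, 0, 0, 0]
}}

```text
clock: 16.15
eef_pos: [0.5604, 0.2653, 0.2202]
tool_rot: [0.515, 0.857, 0.002, 0.001]
ft_force: [0.3, 0.9, -0.6]
grip_width: 0.0853
grasp_force: 0.0
```

```bash
python3 - <<'E'
from h import *
np.set_printoptions(precision=4,suppress=True)
o=get_obs();e=o["eef_pos"];print(e,o["joint_pos"],o["ft_force"])
for n in("scene","wrist"):
    p=camera(n); print(n,"ring",top(p,e,.045,.119,.133),"knob",top(p,e,.03,.145,.17),"jar",top(p,(.56,.265),.06,.03,.095))
X,u,v=cloud(p); m=(np.hypot(X[:,0]-.5595,X[:,1]-.265)<.04)&(X[:,2]>.123)&(X[:,2]<.132)
q=X[m]; print(np.linalg.lstsq(np.c_[q[:,:2]-[.5595,.265],np.ones(len(q))],q[:,2],rcond=None)[0])
cv2.imwrite("pics/w5.png",p["pixels"][:,:,::-1])
E
```

```text
[0.5604 0.2653 0.2202] [0.4422 0.4857 0.3324 1.4133 0.     1.5243] [ 0.2683  0.8736 -0.6056]
scene ring (264, array([0.5605, 0.2667]), 0.03600399196147919, np.float64(0.12573777211598353), array([0.5645, 0.2641])) knob (50, array([0.5588, 0.2661]), 0.013628670014441013, np.float64(0.15341021156141266), array([0.5613, 0.2659])) jar (302, array([0.5627, 0.2654]), 0.037503574043512344, np.float64(0.06867784971006947), array([0.5834, 0.2526]))
wrist ring (4711, array([0.5578, 0.2657]), 0.03465919941663742, np.float64(0.12526699895115895), array([0.5565, 0.2677])) knob (884, array([0.5587, 0.2658]), 0.011978745460510254, np.float64(0.1530652344142581), array([0.5582, 0.2668])) jar (657, array([0.5546, 0.2743]), 0.035173673182725906, np.float64(0.09067603785416777), array([0.5454, 0.2925]))
[-0.0002  0.0019  0.1253]
```

View pics/w5.png

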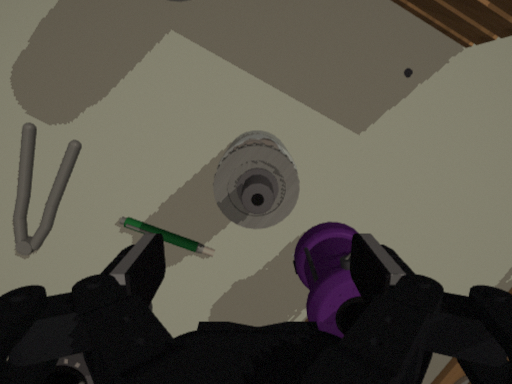

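The lid is seated flat: the ring top is at 0.1265 m with a slope under 0.002. In the wrist view the jar with its lid is at (257,190) and the purple lantern at (335,265) is clear. I'm descending around the ring.

Emit:
{"op": "arm_command", "data": {
  "slide": [
    [0, 0, 2.5],
    [0, 0, 5.5],
    [0, 0, 8.5],
    [0, 0, 11],
    [0, 0, 12.2]
  ],
  "spin": [0, 0, 0, 0, 0]
}}

```text
clock: 16.88
eef_pos: [0.5574, 0.2639, 0.0932]
tool_rot: [0.515, 0.857, -0.002, -0.001]
ft_force: [0.2, -0.6, 0.1]
grip_width: 0.0855
grasp_force: 0.0
```

Emit:
{"op": "arm_command", "data": {
  "slide": [
    [0, 0, 0],
    [0, 0, 0],
    [0, 0, 0],
    [0, 0, 0],
    [0, 0, 0]
  ],
  "spin": [0, 0, 0, 0, 0],
  "jaw": 5.5
}}

```text
clock: 17.5
eef_pos: [0.5595, 0.2649, 0.0967]
tool_rot: [0.515, 0.857, 0.0, 0.0]
ft_force: [0.2, 0.2, -1.2]
grip_width: 0.0655
grasp_force: 66.3
```

Emit:
{"op": "arm_command", "data": {
  "slide": [
    [0, 0, -0.1],
    [0, 0, -0.3],
    [0, 0, -0.6],
    [0, 0, -1],
    [0, 0, -1.4]
  ],
  "spin": [0, 0, 0, 0, 0]
}}

```text
clock: 18.12
eef_pos: [0.5594, 0.2649, 0.1107]
tool_rot: [0.515, 0.857, 0.0, 0.0]
ft_force: [-0.5, 0.5, -1.0]
grip_width: 0.0657
grasp_force: 66.3
```

Emit:
{"op": "arm_command", "data": {
  "slide": [
    [0, 0, -1],
    [0, 0, -2.5],
    [0, 0, -4],
    [0, 0, -5.5],
    [0, 0, -7]
  ],
  "spin": [0, 0, 0, 0, 0]
}}

```text
clock: 18.75
eef_pos: [0.5594, 0.2649, 0.1817]
tool_rot: [0.515, 0.857, 0.0, 0.0]
ft_force: [-0.3, -0.3, -0.5]
grip_width: 0.0656
grasp_force: 66.4
```

Emit:
{"op": "arm_command", "data": {
  "slide": [
    [0, 0, 0],
    [0, 0, 0],
    [0, 0, 0],
    [0, 0, 0],
    [0, 0, 0]
  ],
  "spin": [0, 0, 0, 0, 0]
}}

```text
clock: 19.38
eef_pos: [0.5591, 0.2648, 0.1799]
tool_rot: [0.515, 0.857, -0.0, -0.0]
ft_force: [0.8, 0.1, -0.3]
grip_width: 0.0652
grasp_force: 66.4
```

```bash
python3 - <<'E'
from h import *
np.set_printoptions(precision=4,suppress=True)
o=get_obs();e=o["eef_pos"];print(o["clock"],e,o["ft_force"],o["grip_width"],o["grasp_force"])
k=[]
for n in("scene","side"):
    p=camera(n); print(n,"knob",top(p,e,.03,.142,.165),"lid disc",top(p,e,.045,.11,.135),"ring",top(p,e,.045,.185,.22))
    c=proj(p,[.56,.265,.16]).astype(int); k.append(cv2.resize(p["pixels"][max(0,c[1]-50):c[1]+50,c[0]-50:c[0]+50,::-1],(400,400)))
cv2.imwrite("pics/f.png",np.hstack(k))
E
```

```text
19.375 [0.5591 0.2648 0.1799] [ 0.7799  0.0685 -0.3111] 0.06521545449062542 66.40830405754969
scene knob (34, array([0.5634, 0.2648]), 0.01151688490062952, np.float64(0.1519663339333097), array([0.5663, 0.2635])) lid disc (205, array([0.5617, 0.2674]), 0.030587883666157722, np.float64(0.12403515459885427), array([0.5678, 0.2626])) ring (238, array([0.5614, 0.2606]), 0.044164083898067474, np.float64(0.20902454626336694), array([0.5645, 0.2548]))
side knob (43, array([0.5568, 0.2605]), 0.013730297796428204, np.float64(0.15284130406487312), array([0.5559, 0.2604])) lid disc (167, array([0.5576, 0.2617]), 0.03203609585762024, np.float64(0.12480849959703894), array([0.5554, 0.2539])) ring (220, array([0.5607, 0.2595]), 0.043586522340774536, np.float64(0.20907195493092334), array([0.563 , 0.2574]))
```

View pics/f.png

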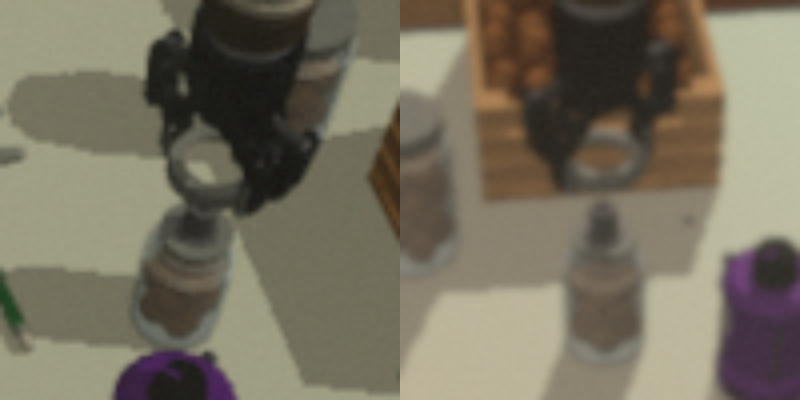

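Both crops show the ring held level, at (207,165) and (605,158). The inner lid is still seated on the jar below it, with its knob at (190,225) and (602,225). The ring's origin is about 0.19 m up, clear of the knob, so I'm handing in.

```bash
python3 -c "
from workcell import *
print(job_done())"
```

```text
the job is handed in; nothing more can be done
None
```

I handed the job in with every step done: the lantern knob is turned well past its click, the inner lid sits flat in the jar's mouth, and the ring is held level, clear above the inner lid's knob. The hand-in gave no verdict.

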